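# Set the ware and kiln furniture on a top-hat kiln's hearth

## Task

Set the small kiln for firing: stand the beaker upright in the middle of the kiln shelf, stand the two tall props on the shelf to its left and to its right, lay the kiln strip level across the two props, parallel to the long side of the shelf, with a prop squarely under each end and the beaker under its middle, and stand the bust upright on the middle of the strip. Set the ware down gently, and leave the short prop on the bench and the cone pack on the shelf where they are.

Things in the scene. Friction and masses are not known exactly. Their poses are not given: they have to be found in the camera images.
- kiln_base: Open base of a small top-hat kiln, fixed: grey tray 250 (x) by 340 (y) mm, pale brick step, and on it a flat beige kiln shelf 190 (x) by 280 (y) mm, its top 90 mm above the bench. Origin: on the bench, straight under the shelf's middle; y along the shelf's long side (to the robot's left, turned up to 13 deg), x away from the robot, z up. Two brass dowels, tops at 66 mm, at its far corners.
- prop_a: Tall kiln prop: beige square post 40 by 40 mm, 80 mm high, with an 18 mm hole down its middle, standing on the bench. About 0.16 kg. Origin: centre of its underside; x and y along its square sides, z up.
- prop_b: The other tall kiln prop, the same as prop_a (either may stand left or right).
- prop_short: Short kiln prop of the same section, 40 by 40 mm but only 40 mm high, standing on the bench. Not needed: to be left there. Origin: centre of its underside.
- kiln_strip: Kiln strip: flat beige bar 230 mm long (its x axis), 50 mm wide (y), 12 mm thick (z), lying on the bench. About 0.28 kg. Origin: centre of its underside.
- beaker: Small biscuit-ware beaker without handle, open at the top, 58 mm high, outside diameter 44 mm at the foot and 54 mm at the rim (51 mm at 6 mm up), wall 4 mm, standing on the bench. About 0.12 kg. Origin: centre of its underside, z up.
- bust: Small red terracotta bust (head and shoulders), 75 mm high, on a square plinth 40 by 40 mm and 26 mm high, which is the place to grip it; shoulders and head lie within the plinth's outline. Stands on the bench. About 0.17 kg. Origin: centre of the plinth's underside; x and y along the plinth's sides, z up.
- cone_pack: Pyrometric cone pack: dark clay plaque 22 (x) by 66 (y) by 12 mm with three leaning cones, 56 mm high in all, standing loose on the kiln shelf near the middle of its front edge (robot's side), about 73 mm in front of the shelf's middle. To be left there. Origin: centre of the plaque's underside.
Mind the look-alikes: they are no part of the job. There is more than one size of the kiln_strip; the job needs the larger. What is shaped like the prop_a but yellow is not meant.

How it is judged:
At the end, for the whole second after the job is handed in: Beaker on the shelf, 15 mm from its middle; tall props upright, 70-110 mm either side of the strip's middle, 13 mm of its line; strip level, parallel to the shelf to 8 deg, middle 18 mm from beaker; bust upright, 15 mm from strip's middle. At rest; short prop moved under 20 mm, cone pack 15 mm (horizontal distance between beaker and kiln_base below 0.015 m and z of beaker in the frame of kiln_base between 0.084 and 0.096 m and angle between beaker's own z axis and vertical below 0.08 rad and z of prop_a in the frame of kiln_base between 0.084 and 0.096 m and y of prop_a in the frame of kiln_strip between -0.013 and 0.013 m and angle between each of prop_a, prop_b, bust's own z axis and vertical below 0.06 rad and z of prop_b in the frame of kiln_base between 0.084 and 0.096 m and y of prop_b in the frame of kiln_strip between -0.013 and 0.013 m and ((x of prop_a in the frame of kiln_strip between 0.07 and 0.11 m and x of prop_b in the frame of kiln_strip between -0.11 and -0.07 m) or (x of prop_a in the frame of kiln_strip between -0.11 and -0.07 m and x of prop_b in the frame of kiln_strip between 0.07 and 0.11 m)) and z of kiln_strip in the frame of kiln_base between 0.164 and 0.176 m and angle between kiln_strip's own z axis and vertical below 0.05 rad and angle between the x axis of kiln_strip and the y axis of kiln_base, either way round below 0.14 rad and horizontal distance between kiln_strip and beaker below 0.018 m and horizontal distance between bust and kiln_strip below 0.015 m and z of bust in the frame of kiln_strip between 0.007 and 0.017 m and linear speed of each of beaker, prop_a, prop_b, kiln_strip, bust below 0.01 m/s and distance of prop_short from where it was at the start of the episode below 0.02 m and distance of cone_pack from where it was at the start of the episode below 0.015 m); the robot touches nothing.
It fails at once if the short prop is carried off or pushed away (over 30 mm) (distance of prop_short from where it was at the start of the episode above 0.03 m).
It fails at once if the cone pack is pushed or knocked (over 20 mm) (distance of cone_pack from where it was at the start of the episode above 0.02 m).
It fails at once if the beaker is let fall (from over about 10 mm) or pressed down hard (over 50 N) (contact force between beaker and kiln_base above 50 N or (contact force between beaker and the fingers below 0.01 N and linear speed of beaker above 0.45 m/s)).
It fails at once if the bust is let fall (from over about 10 mm) or pressed down hard (over 50 N) (contact force between bust and kiln_strip above 50 N or (contact force between bust and the fingers below 0.01 N and linear speed of bust above 0.45 m/s)).
It also fails if it takes over 128 s, if anything falls off the work surface, if the arm or the gripper's body presses on something with over 40 N, if the wrist force passes 120 N, or if a joint passes its speed limit or range.

## Robot

A 6-joint arm with a two-finger parallel gripper is mounted at the origin on the work surface. World frame = base frame: x ahead of the robot, y to its left, z up, the work surface at z = 0. Lengths are in m, angles in rad, forces in N, time in s.
With the tool pointing down it reaches from about 0.35 to 0.975 m from the base axis. Payload 4.9 kg.
Tool frame: the origin (TCP) lies on the centre line of the jaws, within the pads' length; the fingertips stand ctrl.tcp_to_tips ahead of it and the grasp point (between the pads) lies 3 mm ahead of it (ctrl.tcp_to_tips is the distance from the TCP to the fingertips, in m); z points along the fingers, y is the direction in which the jaws open and shut (so a half turn about z gives the same grasp; the last joint's range is limited). The gripper opens to 85 mm and grips with 20 to 120 N. Pads are 22 mm wide; open, the fingers measure 114 mm over their backs; the gripper's body (76 mm by 85 mm) begins 54 mm behind the grasp point. The pads swing forward as they close: fully open they stand 13 mm farther back than shut.
Start: joints at [0.997, 0.053, 1.613, -0, 1.476, -0.119], TCP at [0.275, 0.561, 0.253] pointing down, gripper open.
Joint ranges: [-3.01, 3.01], [-1.01, 2.22], [0.06, 2.58], [-1.02, 4.17], [0.09, 2.62], [-3.14, 3.14]. Speed limits (rad/s): [2.57, 2.57, 3.14, 3.14, 3.14, 3.14].

## Interface

Orientations are given as a rotation vector (axis times angle).
In Python, from station import ctrl, vision gives the robot as it stands.
- The arm moves only by the tool jog_arm, never from a script. Its argument "deltas" is a list of rows, each a list of 7 numbers: the turn, a rotation vector about the tool's x, y, z in rad, then the shift along the tool's x, y, z in cm, then the opening, from 0 (shut) to 1 (fully open). A call has 1 to 12 rows; each row shifts and turns the commanded pose from where the row before left it, along the tool's axes as they then stand; what a row does not reach is not made up. A row lasts 1/12 s, in which the tool goes at most 41.7 mm and 7.16 degrees, less where a joint would pass 70% of its speed; a pose out of reach is approached as far as the arm can. A call with a gripper value outside its range is refused whole. The fingers move at their own pace and stop on an object; "grip_force" is the grip in N (left out, the last holds). Time passes only in rows, so rows that do not move let the fingers close. It gives the time, the measured TCP pose, the force and the opening at its end, in the units of the state.
- ctrl.get_obs(): the state, without advancing time (a new reading comes with each control period).
- vision.get_image(name): name is "scene" or "side" or "wrist"; returns (picture, depth): 400x640x3 uint8, red, green, blue; 400x640 float32, m along the optical axis (not along the pixel's ray), 0 where there is no reading.
- vision.calibration(name): a dict with "fx", "fy", "cx", "cy" (pixels), "dist" ([k1, k2, p1, p2, k3] as OpenCV has them; the pictures are not rectified), "rvec" (rotation vector, rad) and "tvec" (3), from world to camera coordinates, as OpenCV has them; the wrist camera has in their place "hand_eye" (4x4, takes a point from camera to tool coordinates, whose origin is the TCP and whose axes are the flange's). Camera axes: x right, y down, z forward; pixel columns grow to the right and rows downward; lengths in m; the calibration is good to about 2 mm. A picture is of the moment at which its call begins: read the wrist's pose just before it. calibration takes no time and is no camera call.
- ctrl.finish_job(): hands the job in, once; it reports no verdict.
The state is a dict: "t": time; "q": joint angles; "dq": joint speeds; "effort": joint torques, N m; "tool_pos": TCP position; "tool_rot": TCP orientation; "contact_force": force on the tool from outside, world axes, zero at the start; "wrist_torque": the same for the moment, N m; "opening": finger opening in m.
Only numpy, scipy, OpenCV 4.12 (cv2) and the standard library are available. Lean on these libraries where they do the work, as an engineer would, in place of code of your own. Each camera call takes 0.05 s, during which the arm holds its last target. There are 200 camera calls.

## Working session

There is one attempt and no reset: what is moved stays moved. The work goes in short steps, Python scripts to look and compute and a tool call to move; the robot and the scene stay as the last step left them, time stands still between calls to the robot, and variables do not carry over. Pictures are saved under pics/ and viewed, about 12 in all and at most 16, crops included, and the job is handed in when it is done.

Besides the shell and the picture viewer there is one more tool, called after ">>>" as name(argument=value, ...) on one line, values as JSON. jog_arm: Moves the arm, as the interface text tells. Its arguments: {"type":"object","properties":{"deltas":{"type":"array"},"grip_force":{"type":"number"}},"required":["deltas"]}

```bash
ls; mkdir -p pics; cat > h.py <<'E'
import numpy as np,cv2
from station import ctrl,vision
from scipy.spatial.transform import Rotation as R
def grab(n,save=None):
    o=ctrl.get_obs(); im,d=vision.get_image(n)
    if save: cv2.imwrite('pics/'+save,im[:,:,::-1])
    return im,d,o
def cam(n,o):
    c=vision.calibration(n);K=np.array([[c['fx'],0,c['cx']],[0,c['fy'],c['cy']],[0,0,1]]);D=np.array(c['dist'])
    if 'hand_eye' in c:
        T=np.eye(4);T[:3,:3]=R.from_rotvec(o['tool_rot']).as_matrix();T[:3,3]=o['tool_pos'];T=T@np.array(c['hand_eye'])
    else:
        T=np.eye(4);T[:3,:3]=R.from_rotvec(np.ravel(c['rvec'])).as_matrix();T[:3,3]=np.ravel(c['tvec']);T=np.linalg.inv(T)
    return K,D,T
def world(n,o,px,z=None,depth=None):
    K,D,T=cam(n,o);px=np.asarray(px,float).reshape(-1,1,2)
    u=cv2.undistortPoints(px,K,D)[:,0];r=np.c_[u,np.ones(len(u))]
    if depth is not None: return (r*np.asarray(depth).reshape(-1,1))@T[:3,:3].T+T[:3,3]
    w=r@T[:3,:3].T; return T[:3,3]+w*((z-T[2,3])/w[:,2])[:,None]
def cloud(n,o,d):
    v,u=np.mgrid[0:400,0:640];P=world(n,o,np.c_[u.ravel(),v.ravel()],depth=d.ravel()).reshape(400,640,3);P[d==0]=np.nan;return P
E
python3 - <<'E'
from h import *
a,d,o=grab('scene','scene.png');b,d2,o=grab('side','side.png');c,d3,o=grab('wrist','wrist.png')
print(o)
for n in('scene','side','wrist'):
    print(n,cam(n,o)[2].round(3).tolist(),(cam(n,o)[0][0,0]))
np.savez('s.npz',a=a,d=d,b=b,d2=d2)
print(ctrl.tcp_to_tips)
E
```

```text
pics
{'t': 0.1, 'q': array([ 9.97016082e-01,  5.33238569e-02,  1.61414357e+00, -3.45907269e-05,
        1.47600440e+00, -1.19012204e-01]), 'dq': array([-0.00128311, -0.00067416, -0.00357352, -0.00099044,  0.00191317,
       -0.0008041 ]), 'effort': array([ 8.66740629e-04, -3.94897556e+01, -3.71365964e+01, -8.94492587e-05,
        3.81285965e-03, -3.71755243e-05]), 'tool_pos': array([0.27426436, 0.56103056, 0.25217329]), 'tool_rot': array([-7.08066287e-01, -3.06013626e+00,  2.79428963e-03]), 'contact_force': array([-0.38432394,  0.07296795, -0.21991983]), 'wrist_torque': array([-0.07050649, -0.02407088, -0.07322637]), 'opening': 0.08493054130314705}
scene [[0.179, 0.591, -0.786, 1.287], [0.984, -0.114, 0.139, -0.095], [-0.007, -0.799, -0.602, 0.747], [0.0, 0.0, 0.0, 1.0]] 386.8208271458893
side [[-0.969, -0.146, 0.199, 0.225], [-0.247, 0.537, -0.807, 0.986], [0.011, -0.831, -0.557, 0.706], [0.0, 0.0, 0.0, 1.0]] 377.5426006217151
wrist [[0.439, 0.864, 0.246, 0.212], [0.898, -0.422, -0.122, 0.591], [-0.001, 0.274, -0.962, 0.373], [0.0, 0.0, 0.0, 1.0]] 335.8307377987755
0.022
```

View pics/scene.png

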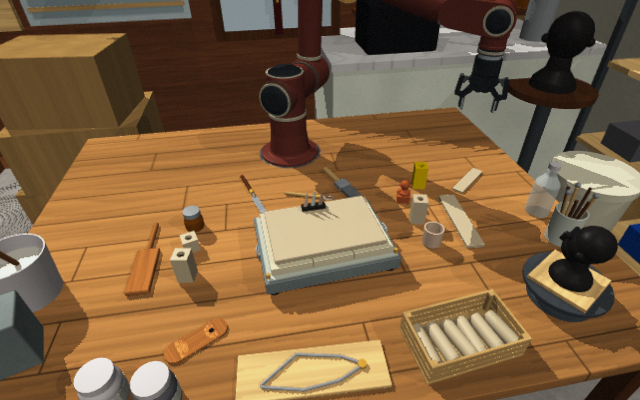

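View pics/side.png

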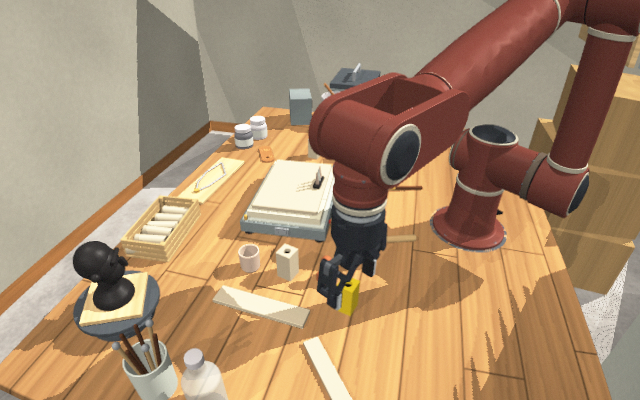

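Candidates, scene view:
- **Tall props:** beige at (419,207) and (183,263). The yellow one at (420,176) isn't meant.
- **Short prop:** (190,243).
- **Strips:** large at (462,220), small at (468,180).
- **Beaker:** (433,234). The dark jar at (193,217) is not it.
- **Bust:** the small red one at (404,191). The black heads are not it.

Next I measure and check in one close crop.

```bash
cat > m.py <<'E'
from h import *
s=np.load('s.npz');o=ctrl.get_obs()
P=cloud('scene',o,s['d']);Q=cloud('side',o,s['d2'])
print('bench z',[np.nanmedian(P[y-2:y+3,x-2:x+3,2]).round(4) for x,y in((120,200),(400,290),(210,290),(380,170))])
def top(P,u,v,w,h,zr,name):
    A=P[v-h:v+h,u-w:u+w].reshape(-1,3);A=A[(A[:,2]>zr[0])&(A[:,2]<zr[1])]
    if len(A)<8: print(name,'few',len(A));return
    r=cv2.minAreaRect((A[:,:2]*1000).astype(np.float32))
    print(name,len(A),'med',np.median(A,0).round(4),'rect c',np.round(r[0],1),'size',np.round(r[1],1),'ang',round(r[2],1), 'corners',cv2.boxPoints(r).round(0).tolist())
top(P,419,207,14,22,(.074,.087),'propR');top(P,183,260,16,22,(.074,.087),'propL');top(P,190,240,12,14,(.035,.046),'short')
top(P,433,234,14,18,(.050,.064),'beaker');top(P,462,220,26,34,(.008,.016),'strip');top(P,468,180,20,18,(.006,.016),'small')
top(P,404,191,10,16,(.02,.03),'bust26');top(P,404,191,10,16,(.01,.08),'bustall');top(P,325,235,75,50,(.085,.095),'shelf');top(P,313,202,20,14,(.099,.15),'cones')
print('side')
top(Q,288,262,16,22,(.074,.087),'propR');top(Q,249,257,16,18,(.05,.064),'beaker');top(Q,262,306,52,24,(.008,.016),'strip');top(Q,290,195,60,50,(.085,.095),'shelf')
top(Q,318,182,20,14,(.099,.15),'cones')
im=s['a'][150:290,380:500,::-1];im2=s['a'][200:300,120:240,::-1]
cv2.imwrite('pics/crop.png',np.hstack([cv2.resize(im,None,fx=3.4,fy=3.4,interpolation=2),cv2.resize(im2,(380,476),interpolation=2)]))
E
python3 m.py
```

```text
bench z [np.float64(-0.0003), np.float64(-0.0005), np.float64(-0.0006), np.float64(-0.0006)]
propR 134 med [0.4746 0.3272 0.0791] rect c [472.2 328.1] size [40.8 41.9] ang 73.4 corners [[446.0, 315.0], [486.0, 303.0], [498.0, 342.0], [458.0, 354.0]]
propL 208 med [ 0.577  -0.3216  0.0793] rect c [ 574.4 -321.9] size [42.1 41.1] ang 79.0 corners [[550.0, -339.0], [590.0, -346.0], [599.0, -305.0], [558.0, -297.0]]
short 155 med [ 0.4714 -0.3216  0.039 ] rect c [ 469.5 -321.4] size [45.4 40.1] ang 18.9 corners [[442.0, -310.0], [455.0, -348.0], [497.0, -333.0], [485.0, -295.0]]
beaker 127 med [0.5787 0.33   0.056 ] rect c [577.4 329.9] size [52.2 52.2] ang 83.6 corners [[549.0, 307.0], [600.0, 301.0], [606.0, 353.0], [554.0, 359.0]]
strip 899 med [0.5162 0.4467 0.0114] rect c [474.7 440.3] size [128.5 303.7] ang 72.0 corners [[310.0, 426.0], [599.0, 332.0], [639.0, 454.0], [350.0, 548.0]]
small 279 med [0.3183 0.5618 0.008 ] rect c [330.6 547.3] size [ 35.3 221.6] ang 39.4 corners [[247.0, 622.0], [387.0, 450.0], [415.0, 473.0], [274.0, 644.0]]
bust26 59 med [0.3836 0.318  0.0251] rect 
[... 689 characters left out ...]
s [[442.0, 314.0], [483.0, 302.0], [495.0, 341.0], [455.0, 354.0]]
beaker 143 med [0.5732 0.3298 0.0559] rect c [571.6 331.5] size [51.1 54.2] ang 21.1 corners [[538.0, 348.0], [558.0, 297.0], [605.0, 315.0], [586.0, 366.0]]
strip 1642 med [0.4894 0.4525 0.0111] rect c [496.3 450.7] size [ 51.6 230.7] ang 85.7 corners [[379.0, 434.0], [609.0, 416.0], [613.0, 468.0], [383.0, 485.0]]
shelf 2828 med [0.5399 0.0615 0.0883] rect c [539.2  33.8] size [189.8 283.7] ang 4.4 corners [[434.0, 168.0], [456.0, -115.0], [645.0, -100.0], [623.0, 183.0]]
cones 109 med [0.4649 0.0273 0.1093] rect c [465.5  23.3] size [66.1 20.8] ang 88.8 corners [[454.0, -10.0], [475.0, -10.0], [477.0, 56.0], [456.0, 57.0]]
```

View pics/crop.png

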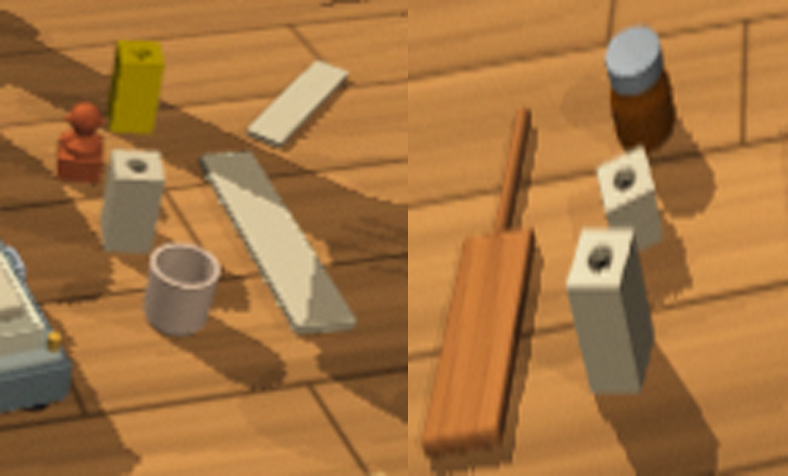

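The choice holds: the crop shows the large strip, the small red bust, and the beige tall prop next to the yellow one. I'm adding a delta planner that uses averaged estimates.

```bash
cat > plan.py <<'E'
import sys
from h import *
# usage: plan.py x y z(mm) jawdeg(mod 180, or 'k' keep)
o=ctrl.get_obs();M=R.from_rotvec(o['tool_rot']).as_matrix();p=o['tool_pos']
jaw=np.degrees(np.arctan2(M[1,1],M[0,1]))
print('t',round(o['t'],2),'tcp',(p*1000).round(1),'jaw',jaw.round(2),'q',o['q'].round(2),'F',o['contact_force'].round(1),'open',round(o['opening'],4),'tilt',(M[:2,2]).round(4))
if len(sys.argv)>4:
    t=np.array(list(map(float,sys.argv[1:4])))/1000
    a=jaw if sys.argv[4]=='k' else float(sys.argv[4])
    da=(a-jaw+90)%180-90
    print('rotz',round(-np.radians(da),4))
    M2=R.from_euler('z',da,degrees=True).as_matrix()@M
    print('shift cm',(M2.T@(t-p)*100).round(2))
E
python3 plan.py 575 331 250 94
```

```text
t 0.15 tcp [274.3 561.1 252.3] jaw 63.94 q [ 1.    0.05  1.61 -0.    1.48 -0.12] F [-0.1 -0.1 -0. ] open 0.0854 tilt [-0.0009 -0.0014]
rotz -0.5246
shift cm [-28.39 -25.05   0.27]
```

>>> jog_arm(deltas=[[0, 0, -0.105, 0, 0, -0.8, 1], [0, 0, -0.105, 0, 0, -0.8, 1], [0, 0, -0.105, 0, 0, -0.8, 1], [0, 0, -0.105, 0, 0, -0.8, 1], [0, 0, -0.105, 0, 0, -0.8, 1], [0, 0, 0, -2.84, -2.5, 0, 1], [0, 0, 0, -2.84, -2.5, 0, 1], [0, 0, 0, -2.84, -2.5, 0, 1], [0, 0, 0, -2.84, -2.5, 0, 1], [0, 0, 0, -2.84, -2.5, 0, 1], [0, 0, 0, 0, 0, 0, 1], [0, 0, 0, 0, 0, 0, 1]])

```text
t: 1.15
tool_pos: [0.4262, 0.4454, 0.2927]
tool_rot: [0.105, -3.139, 0.001]
contact_force: [-0.2, -0.1, -0.2]
opening: 0.0853
```

```bash
python3 plan.py 575 331 250 94; python3 - <<'E'
from h import *
im,d,o=grab('wrist','w1.png');np.savez('w1.npz',im=im,d=d)
P=cloud('wrist',o,d);print(cam('wrist',o)[2].round(3).tolist())
hsv=cv2.cvtColor(im,cv2.COLOR_RGB2HSV)
for nm,c,r,zr in(('prop',(470,328),40,(.074,.087)),('beaker',(575,331),45,(.05,.064)),('bust26',(383,318),35,(.015,.035)),('bust all',(383,318),35,(.01,.08)),('strip',(496,451),130,(.008,.016))):
    A=P.reshape(-1,3)*1000;m=(np.hypot(A[:,0]-c[0],A[:,1]-c[1])<r)&(A[:,2]>zr[0]*1000)&(A[:,2]<zr[1]*1000);A=A[m]
    if len(A)<10: print(nm,len(A));continue
    q=cv2.minAreaRect(A[:,:2].astype(np.float32));print(nm,len(A),np.median(A,0).round(1),np.round(q[0],1),np.round(q[1],1),round(q[2],1))
E
```

```text
t 1.15 tcp [426.2 445.4 292.7] jaw 93.82 q [ 0.69  0.01  1.59  0.    1.54 -0.95] F [-0.2 -0.1 -0.2] open 0.0853 tilt [-0.0009 -0.0004]
rotz -0.0031
shift cm [-14.05 -12.45   4.26]
[[-0.067, 0.96, 0.273, 0.357], [0.998, 0.064, 0.018, 0.44], [0.0, 0.274, -0.962, 0.413], [0.0, 0.0, 0.0, 1.0]]
prop 1269 [468.8 326.9  79.6] [469.3 326.5] [39.9 41.1] 74.2
beaker 276 [566.7 346.3  57. ] [572.6 344.3] [22.6 52.4] 89.8
bust26 477 [366.6 332.8  25.8] [368.6 319.9] [38.9 40.7] 68.7
bust all 1533 [368.  327.5  59.9] [368.6 319.9] [38.9 40.7] 68.7
strip 6883 [484.8 449.1  11.8] [494.1 400.3] [148.  229.7] 85.8
```

View pics/w1.png

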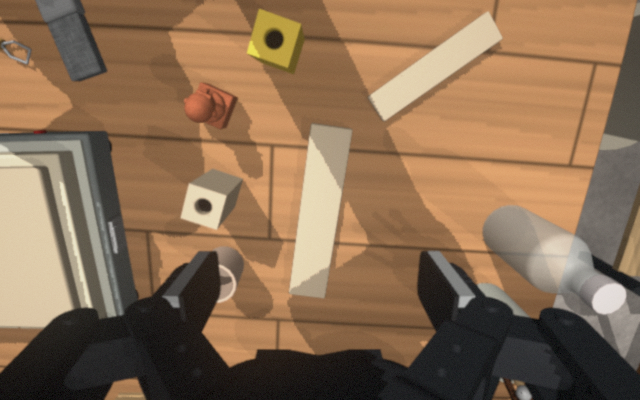

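Wrist view: bust (210,105), prop (210,200), large strip (322,210), beaker partly behind the left finger (228,280). I'm stepping in to see the beaker properly.

>>> jog_arm(deltas=[[0, 0, 0, -1.64, -2.98, 2, 1], [0, 0, 0, -1.64, -2.98, 2, 1], [0, 0, 0, -1.64, -2.98, 2, 1], [0, 0, 0, -1.64, -2.98, 2, 1], [0, 0, 0, 0, 0, 0, 1], [0, 0, 0, 0, 0, 0, 1]])

```text
t: 1.7
tool_pos: [0.4977, 0.332, 0.2113]
tool_rot: [0.109, -3.136, 0.002]
contact_force: [0.4, -0.9, 0.3]
opening: 0.0854
```

```bash
cat > look.py <<'E'
from h import *
import sys
# look.py name:x:y:r:z0:z1 ... (mm)
im,d,o=grab('wrist','last.png')
A0=cloud('wrist',o,d).reshape(-1,3)*1000
for a in sys.argv[1:]:
    nm,*v=a.split(':');x,y,r,z0,z1=map(float,v)
    A=A0[(np.hypot(A0[:,0]-x,A0[:,1]-y)<r)&(A0[:,2]>z0)&(A0[:,2]<z1)]
    if len(A)<10: print(nm,len(A));continue
    q=cv2.minAreaRect(A[:,:2].astype(np.float32));c,rad=cv2.minEnclosingCircle(A[:,:2].astype(np.float32))
    print(nm,len(A),'med',np.median(A,0).round(1),'rect',np.round(q[0],1),np.round(q[1],1),round(q[2],1),'circ',np.round(c,1),round(rad,1))
E
python3 look.py beaker:574:331:42:52:62; python3 plan.py 573 330 200 94
```

```text
beaker 951 med [573.6 328.7  57.3] rect [571.8 328.9] [53.1 52.7] 2.9 circ [572.1 329. ] 27.0
t 1.75 tcp [497.9 333.2 213. ] jaw 94.05 q [ 0.47  0.02  1.71  0.    1.41 -1.18] F [-0.8  0.3  1. ] open 0.0854 tilt [-0.0012  0.0003]
rotz 0.0009
shift cm [-7.47 -0.84  1.29]
```

>>> jog_arm(deltas=[[0, 0, 0, -2.45, -0.3, 0, 1], [0, 0, 0, -2.45, -0.3, 0, 1], [0, 0, 0, -2.5, -0.3, 1.8, 1], [0, 0, 0, 0, 0, 4, 1], [0, 0, 0, 0, 0, 4, 1], [0, 0, 0, 0, 0, 4, 1], [0, 0, 0, 0, 0, 3, 1], [0, 0, 0, 0, 0, 1, 1], [0, 0, 0, 0, 0, 0, 1], [0, 0, 0, 0, 0, 0, 1]])

```text
t: 2.58
tool_pos: [0.5737, 0.3304, 0.0372]
tool_rot: [-0.113, 3.137, 0.002]
contact_force: [-0.0, 1.5, 1.1]
opening: 0.0856
```

```bash
python3 plan.py 572 329 35 94
```

```text
t 2.58 tcp [573.7 330.4  37.2] jaw 94.12 q [ 0.41  0.35  1.66  0.    1.13 -1.23] F [-0.   1.5  1.1] open 0.0856 tilt [0.0021 0.0011]
rotz 0.0022
shift cm [ 0.18 -0.13  0.21]
```

>>> jog_arm(deltas=[[0, 0, 0, 0.15, -0.1, 0, 0.4], [0, 0, 0, 0, 0, 0, 0.4], [0, 0, 0, 0, 0, 0, 0.4], [0, 0, 0, 0, 0, 0, 0.4], [0, 0, 0, 0, 0, 0, 0.4], [0, 0, 0, 0, 0, 0, 0.4], [0, 0, 0, 0, 0, -1, 0.4], [0, 0, 0, 0, 0, -3, 0.4], [0, 0, 0, 0, 0, -4, 0.4], [0, 0, 0, 0, 0, -4, 0.4], [0, 0, 0, 0, 0, -4, 0.4], [0, 0, 0, 0, 0, -4, 0.4]], grip_force=35)

```text
t: 3.58
tool_pos: [0.5713, 0.3271, 0.2379]
tool_rot: [-0.11, 3.139, 0.0]
contact_force: [0.5, -0.2, -1.5]
opening: 0.0529
```

```bash
python3 plan.py 542 33 240 94
```

```text
t 3.58 tcp [571.3 327.1 237.9] jaw 94.01 q [ 0.41  0.14  1.55 -0.    1.46 -1.23] F [ 0.5 -0.2 -1.5] open 0.0529 tilt [0.0004 0.0001]
rotz 0.0001
shift cm [  4.98 -29.14  -0.21]
```

>>> jog_arm(deltas=[[0, 0, 0, 0.62, -3.64, 0, 0.4], [0, 0, 0, 0.62, -3.64, 0, 0.4], [0, 0, 0, 0.62, -3.64, 0, 0.4], [0, 0, 0, 0.62, -3.64, 0, 0.4], [0, 0, 0, 0.62, -3.64, 0, 0.4], [0, 0, 0, 0.62, -3.64, 0, 0.4], [0, 0, 0, 0.62, -3.64, 0, 0.4], [0, 0, 0, 0.62, -3.64, 0, 0.4], [0, 0, 0, 0, 0, 0, 0.4], [0, 0, 0, 0, 0, 0, 0.4]])

```text
t: 4.42
tool_pos: [0.5424, 0.0318, 0.236]
tool_rot: [-0.104, 3.139, 0.0]
contact_force: [0.2, -0.5, -1.2]
opening: 0.0528
```

```bash
python3 look.py shelf:542:33:180:86:95 cone:469:22:36:98:106; python3 plan.py 542 33 127 94; cat > fixed.py <<'E'
from h import *
import sys
# fixed.py name:x:y:r:z0:z1 ... both fixed cameras
for n in('scene','side'):
    im,d,o=grab(n,n+'_last.png');A0=cloud(n,o,d).reshape(-1,3)*1000
    for a in sys.argv[1:]:
        nm,*v=a.split(':');x,y,r,z0,z1=map(float,v)
        A=A0[(np.hypot(A0[:,0]-x,A0[:,1]-y)<r)&(A0[:,2]>z0)&(A0[:,2]<z1)]
        if len(A)<10: print(n,nm,len(A));continue
        q=cv2.minAreaRect(A[:,:2].astype(np.float32));c,rad=cv2.minEnclosingCircle(A[:,:2].astype(np.float32))
        print(n,nm,len(A),'med',np.median(A,0).round(1),'rect',np.round(q[0],1),np.round(q[1],1),round(q[2],1),'circ',np.round(c,1),round(rad,1))
E
```

```text
shelf 59096 med [516.2  31.7  89.9] rect [541.3  31.1] [190. 280.] 4.3 circ [541.2  31.3] 166.6
cone 2164 med [469.   19.  101.7] rect [469.   18.7] [22.2 65.3] 1.2 circ [469.   19.1] 33.1
t 4.47 tcp [542.6  33.1 235.9] jaw 93.92 q [-0.08 -0.13  1.82  0.    1.45 -1.72] F [-0.7 -0.2 -1.4] open 0.0528 tilt [0.0007 0.0005]
rotz -0.0014
shift cm [ 7.000e-02 -1.000e-02  1.089e+01]
```

View pics/last.png

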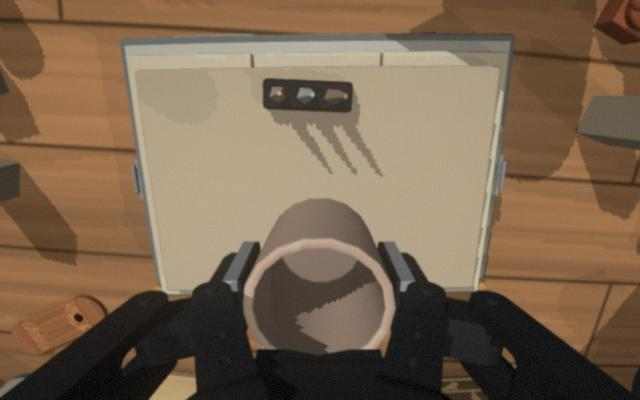

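The beaker is held upright at (320,290), and the shelf is fully visible with its centre at (541.3, 31.1), yaw 4.3°. Lowering it now.

>>> jog_arm(deltas=[[0, 0, 0, 0.12, -0.15, 2, 0.4], [0, 0, 0, 0, 0, 3, 0.4], [0, 0, 0, 0, 0, 3, 0.4], [0, 0, 0, 0, 0, 1.5, 0.4], [0, 0, 0, 0, 0, 0.5, 0.4], [0, 0, 0, 0, 0, 0.3, 0.4], [0, 0, 0, 0, 0, 0.1, 0.4], [0, 0, 0, 0, 0, 0.1, 0.4], [0, 0, 0, 0, 0, 0, 0.4], [0, 0, 0, 0, 0, 0, 0.4]])

```text
t: 5.3
tool_pos: [0.5425, 0.032, 0.1318]
tool_rot: [-0.11, 3.137, -0.0]
contact_force: [-0.6, 0.4, -0.8]
opening: 0.0527
```

```bash
python3 plan.py 541.3 31.1 127 94.3; python3 fixed.py beaker:541:31:36:143:155
```

```text
t 5.3 tcp [542.5  32.  131.8] jaw 94.03 q [-0.08 -0.04  1.91  0.    1.26 -1.72] F [-0.6  0.4 -0.8] open 0.0527 tilt [ 0.0025 -0.0001]
rotz -0.0047
shift cm [ 0.13 -0.09  0.48]
scene beaker 170 med [553.1  36.4 148.7] rect [548.1  34.4] [53.6 57.8] 51.5 circ [550.3  31.1] 34.1
side beaker 43 med [524.4  21.8 148.3] rect [528.2  30. ] [24.3 65.2] 17.4 circ [535.4  32.4] 32.8
```

>>> jog_arm(deltas=[[0, 0, 0, 0, 0, 0.1, 0.4], [0, 0, 0, 0, 0, 0.1, 0.4], [0, 0, 0, 0, 0, 0, 0.4], [0, 0, 0, 0, 0, 0, 0.4]])

```text
t: 5.73
tool_pos: [0.5419, 0.0319, 0.1288]
tool_rot: [-0.11, 3.139, -0.0]
contact_force: [-0.5, -0.7, 1.0]
opening: 0.0529
```

>>> jog_arm(deltas=[[0, 0, 0, 0, 0, 0.1, 0.4], [0, 0, 0, 0, 0, 0, 0.4], [0, 0, 0, 0, 0, 0, 0.4]])

```text
t: 5.98
tool_pos: [0.5422, 0.032, 0.1288]
tool_rot: [-0.11, 3.139, -0.0]
contact_force: [-2.0, 2.0, 6.6]
opening: 0.0527
```

>>> jog_arm(deltas=[[0, 0, 0, 0, 0, 0, 0.85], [0, 0, 0, 0, 0, 0, 0.85], [0, 0, 0, 0, 0, 0, 0.85], [0, 0, 0, 0, 0, 0, 0.85], [0, 0, 0, 0, 0, -1, 0.85], [0, 0, 0, 0, 0, -3, 0.85], [0, 0, 0, 0, 0, -4, 0.85], [0, 0, 0, 0, 0, -4, 0.85], [0, 0, 0, 0, 0, 0, 1], [0, 0, 0, 0, 0, 0, 1]])

```text
t: 6.82
tool_pos: [0.5436, 0.0318, 0.2521]
tool_rot: [-0.11, 3.132, -0.001]
contact_force: [0.3, -0.6, -1.3]
opening: 0.0856
```

```bash
python3 look.py beaker:541:31:36:143:155; python3 plan.py 469.3 326.5 250 74.2
```

```text
beaker 1414 med [542.1  32.3 147.5] rect [540.9  32.1] [53.1 52.7] 34.1 circ [541.2  32.2] 26.9
t 6.87 tcp [542.3  31.9 249.2] jaw 94.02 q [-0.08 -0.14  1.81 -0.    1.47 -1.72] F [ 0.  -0.6 -0.7] open 0.0855 tilt [ 0.0031 -0.0002]
rotz 0.346
shift cm [15.04 26.36 -0.14]
```

>>> jog_arm(deltas=[[0, 0, 0.115, 0, 0, 0, 1], [0, 0, 0.115, 0, 0, 0, 1], [0, 0, 0.116, 0, 0, 0, 1], [0, 0, 0, 1.88, 3.3, 0, 1], [0, 0, 0, 1.88, 3.3, 0, 1], [0, 0, 0, 1.88, 3.3, 0, 1], [0, 0, 0, 1.88, 3.3, 0, 1], [0, 0, 0, 1.88, 3.3, 0, 1], [0, 0, 0, 1.88, 3.3, 0, 1], [0, 0, 0, 1.88, 3.3, 0, 1], [0, 0, 0, 1.88, 3.3, 0, 1], [0, 0, 0, 0, 0, 0, 1]])

```text
t: 7.87
tool_pos: [0.4657, 0.3316, 0.2448]
tool_rot: [-0.422, -3.109, -0.0]
contact_force: [0.1, -0.8, -0.0]
opening: 0.0857
```

```bash
python3 plan.py 469.3 326.5 60 74.2;  python3 look.py prop:469:326:35:75:85
```

```text
t 7.87 tcp [465.7 331.6 244.8] jaw 74.55 q [ 0.49 -0.07  1.75  0.    1.47 -0.81] F [ 0.1 -0.8 -0. ] open 0.0857 tilt [-0.0046  0.0007]
rotz 0.0061
shift cm [-0.57 -0.38 18.48]
prop 1744 med [468.  327.   79.7] rect [469.  326.6] [39.6 39.9] 74.9 circ [469.  326.6] 27.9
```

>>> jog_arm(deltas=[[0, 0, 0, -0.3, -0.3, 3, 1], [0, 0, 0, 0, 0, 4, 1], [0, 0, 0, 0, 0, 4, 1], [0, 0, 0, 0, 0, 4, 1], [0, 0, 0, 0, 0, 2.5, 1], [0, 0, 0, 0, 0, 1, 1], [0, 0, 0, 0, 0, 0, 1], [0, 0, 0, 0, 0, 0, 1]])

```text
t: 8.58
tool_pos: [0.4711, 0.3227, 0.0624]
tool_rot: [-0.433, -3.111, 0.001]
contact_force: [-0.6, -0.4, 0.4]
opening: 0.0852
```

```bash
python3 plan.py 469 326.6 60 74.5
```

```text
t 8.58 tcp [471.1 322.7  62.4] jaw 74.15 q [ 0.47  0.12  1.88 -0.    1.14 -0.82] F [-0.6 -0.4  0.4] open 0.0852 tilt [-0.0005 -0.0004]
rotz -0.006
shift cm [0.31 0.32 0.24]
```

>>> jog_arm(deltas=[[0, 0, 0, 0.2, 0.3, 0, 1], [0, 0, 0, 0, 0, 0, 0.3], [0, 0, 0, 0, 0, 0, 0.3], [0, 0, 0, 0, 0, 0, 0.3], [0, 0, 0, 0, 0, 0, 0.3], [0, 0, 0, 0, 0, 0, 0.3], [0, 0, 0, 0, 0, 0, 0.3], [0, 0, 0, 0, 0, -2, 0.3], [0, 0, 0, 0, 0, -4, 0.3], [0, 0, 0, 0, 0, -4, 0.3], [0, 0, 0, 0, 0, -4, 0.3], [0, 0, 0, 0, 0, -4, 0.3]], grip_force=50)

```text
t: 9.58
tool_pos: [0.4689, 0.3263, 0.2428]
tool_rot: [-0.432, -3.11, 0.002]
contact_force: [1.4, 0.8, -1.7]
opening: 0.0397
```

```bash
python3 - <<'E'
import numpy as np
a=np.radians(4.3)
for s in(90,-90): print(541.2-s*np.sin(a),32+s*np.cos(a))
E
python3 plan.py 534.5 121.7 250 94.3
```

```text
534.4519145856306 121.74666201726042
547.9480854143695 -57.74666201726042
t 9.58 tcp [468.9 326.3 242.8] jaw 74.2 q [ 0.48 -0.07  1.75  0.    1.46 -0.82] F [ 1.4  0.8 -1.7] open 0.0397 tilt [-0.002 -0.001]
rotz -0.3508
shift cm [ -5.01 -20.89  -0.69]
```

>>> jog_arm(deltas=[[0, 0, -0.117, 0, 0, 0, 0.3], [0, 0, -0.117, 0, 0, 0, 0.3], [0, 0, -0.117, 0, 0, 0, 0.3], [0, 0, 0, -0.84, -3.48, 0, 0.3], [0, 0, 0, -0.84, -3.48, 0, 0.3], [0, 0, 0, -0.84, -3.48, 0, 0.3], [0, 0, 0, -0.84, -3.48, 0, 0.3], [0, 0, 0, -0.84, -3.48, 0, 0.3], [0, 0, 0, -0.84, -3.48, 0, 0.3], [0, 0, 0, 0, 0, 0, 0.3], [0, 0, 0, 0, 0, 0, 0.3], [0, 0, 0, 0, 0, 0, 0.3]])

```text
t: 10.58
tool_pos: [0.5352, 0.1224, 0.2414]
tool_rot: [0.117, -3.138, -0.001]
contact_force: [0.2, -0.7, -1.1]
opening: 0.0395
```

```bash
python3 plan.py 534.5 121.7 152 94.3
```

```text
t 10.58 tcp [535.2 122.4 241.4] jaw 94.28 q [ 0.09 -0.12  1.8   0.    1.46 -1.56] F [ 0.2 -0.7 -1.1] open 0.0395 tilt [-0.0017  0.0004]
rotz -0.0004
shift cm [ 0.06 -0.07  8.94]
```

>>> jog_arm(deltas=[[0, 0, 0, 0.05, -0.05, 3, 0.3], [0, 0, 0, 0, 0, 3, 0.3], [0, 0, 0, 0, 0, 1.8, 0.3], [0, 0, 0, 0, 0, 0.7, 0.3], [0, 0, 0, 0, 0, 0.1, 0.3], [0, 0, 0, 0, 0, 0.1, 0.3], [0, 0, 0, 0, 0, 0.1, 0.3], [0, 0, 0, 0, 0, 0, 0.3], [0, 0, 0, 0, 0, 0, 0.3], [0, 0, 0, 0, 0, 0, 0.3]])

```text
t: 11.42
tool_pos: [0.5356, 0.1218, 0.155]
tool_rot: [-0.118, 3.138, 0.0]
contact_force: [-0.5, 0.3, -1.8]
opening: 0.0396
```

>>> jog_arm(deltas=[[0, 0, 0, 0, 0, 0.1, 0.3], [0, 0, 0, 0, 0, 0, 0.3], [0, 0, 0, 0, 0, 0, 0.3]])

```text
t: 11.67
tool_pos: [0.5355, 0.1217, 0.1536]
tool_rot: [-0.118, 3.139, 0.0]
contact_force: [-0.2, 0.8, -1.5]
opening: 0.0393
```

>>> jog_arm(deltas=[[0, 0, 0, 0, 0, 0.1, 0.3], [0, 0, 0, 0, 0, 0, 0.3], [0, 0, 0, 0, 0, 0, 0.3]])

```text
t: 11.92
tool_pos: [0.5356, 0.1217, 0.1535]
tool_rot: [-0.118, 3.139, -0.0]
contact_force: [-3.2, -0.2, 5.7]
opening: 0.0396
```

Contact at 5.7 N, so I release with a partial opening and lift.

>>> jog_arm(deltas=[[0, 0, 0, 0, 0, 0, 0.72], [0, 0, 0, 0, 0, 0, 0.72], [0, 0, 0, 0, 0, 0, 0.72], [0, 0, 0, 0, 0, 0, 0.72], [0, 0, 0, 0, 0, -2, 0.72], [0, 0, 0, 0, 0, -4, 0.72], [0, 0, 0, 0, 0, -4, 1], [0, 0, 0, 0, 0, -1, 1], [0, 0, 0, 0, 0, 0, 1], [0, 0, 0, 0, 0, 0, 1]])

```text
t: 12.75
tool_pos: [0.5356, 0.1218, 0.2629]
tool_rot: [-0.118, 3.138, 0.0]
contact_force: [-0.4, 0.6, 0.4]
opening: 0.0855
```

```bash
python3 look.py propR:534:122:35:165:175 beaker:541:31:36:143:155; python3 plan.py 572 -322 263 79
```

```text
propR 3031 med [533.4 120.8 169.8] rect [534.7 121.1] [40.7 40.1] 4.5 circ [534.2 120.9] 27.8
beaker 1362 med [541.5  30.8 147.4] rect [541.3  32.2] [52.7 52.8] 64.6 circ [541.1  32. ] 27.1
t 12.8 tcp [534.8 121.7 261.1] jaw 94.31 q [ 0.09 -0.13  1.78  0.    1.5  -1.56] F [-0.5 -0.3  0.1] open 0.0853 tilt [-0.0015 -0.0001]
rotz 0.2672
shift cm [-12.12 -42.84  -0.21]
```

>>> jog_arm(deltas=[[0, 0, 0.09, 0, 0, 0, 1], [0, 0, 0.09, 0, 0, 0, 1], [0, 0, 0.087, 0, 0, 0, 1], [0, 0, 0, -1.1, -3.9, 0, 1], [0, 0, 0, -1.1, -3.9, 0, 1], [0, 0, 0, -1.1, -3.9, 0, 1], [0, 0, 0, -1.1, -3.9, 0, 1], [0, 0, 0, -1.1, -3.9, 0, 1], [0, 0, 0, -1.1, -3.9, 0, 1], [0, 0, 0, -1.1, -3.9, 0, 1], [0, 0, 0, -1.1, -3.9, 0, 1], [0, 0, 0, -1.1, -3.9, 0, 1]])

```text
t: 13.8
tool_pos: [0.5643, -0.2431, 0.259]
tool_rot: [-0.301, -3.123, -0.003]
contact_force: [0.9, -0.1, 0.3]
opening: 0.0854
```

>>> jog_arm(deltas=[[0, 0, 0, -1.1, -3.9, 0, 1], [0, 0, 0, -1.1, -3.9, 0, 1], [0, 0, 0, 0, 0, 0, 1], [0, 0, 0, 0, 0, 0, 1], [0, 0, 0, 0, 0, 0, 1]])

```text
t: 14.22
tool_pos: [0.5715, -0.3218, 0.2596]
tool_rot: [-0.301, -3.124, -0.004]
contact_force: [-1.1, 0.4, -0.8]
opening: 0.0854
```

```bash
python3 look.py prop:572:-322:35:75:85 short:470:-321:35:35:45; python3 plan.py 572 -322 60 79
```

```text
prop 1588 med [ 571.3 -322.7   79.7] rect [ 571.7 -322.8] [39.8 40.2] 79.4 circ [ 572.1 -322.7] 27.8
short 1573 med [ 468.3 -322.9   39.8] rect [ 468.6 -323. ] [40.2 40.3] 17.6 circ [ 468.6 -323.5] 27.9
t 14.27 tcp [ 571.8 -321.2  260.3] jaw 79.05 q [-0.63  0.12  1.53  0.    1.5  -2.01] F [-0.6  0.5 -0.1] open 0.0855 tilt [-0.0025  0.0023]
rotz 0.0009
shift cm [-0.1  -0.1  20.03]
```

>>> jog_arm(deltas=[[0, 0, 0, 0, -0.13, 4, 1], [0, 0, 0, 0, 0, 4, 1], [0, 0, 0, 0, 0, 4, 1], [0, 0, 0, 0, 0, 4, 1], [0, 0, 0, 0, 0, 3, 1], [0, 0, 0, 0, 0, 1, 1], [0, 0, 0, 0, 0, 0, 1], [0, 0, 0, 0, 0, 0, 1]])

```text
t: 14.93
tool_pos: [0.5726, -0.3231, 0.0633]
tool_rot: [0.299, 3.127, -0.001]
contact_force: [0.9, -0.1, 0.5]
opening: 0.0852
```

```bash
python3 plan.py 571.8 -322.8 60 79.3
```

```text
t 14.93 tcp [ 572.6 -323.1   63.3] jaw 79.08 q [-0.63  0.3   1.66  0.    1.17 -2.01] F [ 0.9 -0.1  0.5] open 0.0852 tilt [ 0.0007 -0.0004]
rotz -0.0038
shift cm [0.09 0.01 0.33]
```

>>> jog_arm(deltas=[[0, 0, 0, 0, 0, 0, 0.3], [0, 0, 0, 0, 0, 0, 0.3], [0, 0, 0, 0, 0, 0, 0.3], [0, 0, 0, 0, 0, 0, 0.3], [0, 0, 0, 0, 0, 0, 0.3], [0, 0, 0, 0, 0, 0, 0.3], [0, 0, 0, 0, 0, -2, 0.3], [0, 0, 0, 0, 0, -4, 0.3], [0, 0, 0, 0, 0, -4, 0.3], [0, 0, 0, 0, 0, -4, 0.3], [0, 0, 0, 0, 0, -4, 0.3], [0, 0, 0, 0, 0, 0, 0.3]])

```text
t: 15.93
tool_pos: [0.5754, -0.3263, 0.254]
tool_rot: [0.3, 3.112, -0.014]
contact_force: [1.5, -0.6, 0.8]
opening: 0.0397
```

```bash
python3 plan.py 548 -57.7 243 94.3
```

```text
t 15.93 tcp [ 575.4 -326.3  254. ] jaw 79.0 q [-0.63  0.13  1.53 -0.    1.46 -2.01] F [ 1.5 -0.6  0.8] open 0.0397 tilt [ 0.0138 -0.0102]
rotz -0.267
shift cm [ 0.73 26.99  0.89]
```

>>> jog_arm(deltas=[[0, 0, -0.089, 0, 0, 0, 0.3], [0, 0, -0.089, 0, 0, 0, 0.3], [0, 0, -0.089, 0, 0, 0, 0.3], [0, 0, 0, 0.065, 3.8, 0, 0.3], [0, 0, 0, 0.065, 3.8, 0, 0.3], [0, 0, 0, 0.065, 3.8, 0, 0.3], [0, 0, 0, 0.065, 3.8, 0, 0.3], [0, 0, 0, 0.065, 3.8, 0, 0.3], [0, 0, 0, 0.065, 3.8, 0, 0.3], [0, 0, 0, 0.065, 3.8, 0, 0.3], [0, 0, 0, 0, 0, 0, 0.3], [0, 0, 0, 0, 0, 0, 0.3]])

```text
t: 16.93
tool_pos: [0.547, -0.0572, 0.2418]
tool_rot: [0.123, -3.139, 0.0]
contact_force: [0.2, -1.1, -1.5]
opening: 0.0395
```

```bash
python3 plan.py 548 -57.7 153.5 94.3
```

```text
t 16.93 tcp [547.  -57.2 241.8] jaw 94.5 q [-0.24 -0.12  1.8  -0.    1.46 -1.89] F [ 0.2 -1.1 -1.5] open 0.0395 tilt [-0.0005 -0.0003]
rotz 0.0036
shift cm [-0.1  -0.06  8.83]
```

>>> jog_arm(deltas=[[0, 0, 0, -0.05, 0, 3, 0.3], [0, 0, 0, 0, 0, 3, 0.3], [0, 0, 0, 0, 0, 1.8, 0.3], [0, 0, 0, 0, 0, 0.7, 0.3], [0, 0, 0, 0, 0, 0.1, 0.3], [0, 0, 0, 0, 0, 0.1, 0.3], [0, 0, 0, 0, 0, 0.1, 0.3], [0, 0, 0, 0, 0, 0, 0.3], [0, 0, 0, 0, 0, 0, 0.3], [0, 0, 0, 0, 0, 0, 0.3]])

```text
t: 17.77
tool_pos: [0.5483, -0.059, 0.1548]
tool_rot: [-0.118, 3.139, -0.0]
contact_force: [-0.2, -0.1, -1.0]
opening: 0.0399
```

>>> jog_arm(deltas=[[0, 0, 0, 0, 0, 0.1, 0.3], [0, 0, 0, 0, 0, 0, 0.3], [0, 0, 0, 0, 0, 0, 0.3]])

```text
t: 18.02
tool_pos: [0.5484, -0.0589, 0.1541]
tool_rot: [-0.118, 3.138, -0.001]
contact_force: [-0.8, -0.4, 2.4]
opening: 0.0394
```

>>> jog_arm(deltas=[[0, 0, 0, 0, 0, 0.1, 0.3], [0, 0, 0, 0, 0, 0, 0.3], [0, 0, 0, 0, 0, 0, 0.3]])

```text
t: 18.27
tool_pos: [0.5485, -0.0589, 0.1541]
tool_rot: [-0.118, 3.138, -0.001]
contact_force: [-3.7, 0.6, 6.8]
opening: 0.0396
```

>>> jog_arm(deltas=[[0, 0, 0, 0, 0, 0, 0.72], [0, 0, 0, 0, 0, 0, 0.72], [0, 0, 0, 0, 0, 0, 0.72], [0, 0, 0, 0, 0, 0, 0.72], [0, 0, 0, 0, 0, -2, 0.72], [0, 0, 0, 0, 0, -4, 0.72], [0, 0, 0, 0, 0, -4, 1], [0, 0, 0, 0, 0, -1, 1], [0, 0, 0, 0, 0, 0, 1], [0, 0, 0, 0, 0, 0, 1]])

```text
t: 19.1
tool_pos: [0.5483, -0.0589, 0.2628]
tool_rot: [-0.118, 3.138, -0.001]
contact_force: [-0.2, -0.1, -0.4]
opening: 0.0854
```

```bash
python3 look.py propL:548:-58:35:165:175 propR:534:122:35:165:175 beaker:541:31:36:143:155; python3 plan.py 496 450 263 85.7
```

```text
propL 3019 med [545.6 -58.9 169.8] rect [547.  -58.7] [40.6 40.2] 4.3 circ [546.8 -58.5] 27.9
propR 3081 med [534.  119.4 169.8] rect [535.1 120.7] [40.6 42.7] 5.3 circ [534.9 120.5] 28.2
beaker 1379 med [540.6  33.9 147.5] rect [541.4  32.2] [53.2 52.4] 57.0 circ [541.2  32.3] 27.0
t 19.15 tcp [547.5 -58.7 261. ] jaw 94.31 q [-0.24 -0.13  1.78  0.    1.5  -1.89] F [-0.8  0.1 -0.8] open 0.0855 tilt [-0.0015  0.0004]
rotz 0.1503
shift cm [ 8.95 50.34 -0.16]
```

>>> jog_arm(deltas=[[0, 0, 0.075, 0, 0, 0, 1], [0, 0, 0.075, 0, 0, 0, 1], [0, 0, 0, 0.69, 3.87, 0, 1], [0, 0, 0, 0.69, 3.87, 0, 1], [0, 0, 0, 0.69, 3.87, 0, 1], [0, 0, 0, 0.69, 3.87, 0, 1], [0, 0, 0, 0.69, 3.87, 0, 1], [0, 0, 0, 0.69, 3.87, 0, 1], [0, 0, 0, 0.69, 3.87, 0, 1], [0, 0, 0, 0.69, 3.87, 0, 1], [0, 0, 0, 0.69, 3.87, 0, 1], [0, 0, 0, 0.69, 3.87, 0, 1]])

```text
t: 20.15
tool_pos: [0.5064, 0.3337, 0.259]
tool_rot: [-0.117, -3.135, 0.004]
contact_force: [0.4, -0.4, 0.1]
opening: 0.085
```

>>> jog_arm(deltas=[[0, 0, 0, 0.69, 3.87, 0, 1], [0, 0, 0, 0.69, 3.87, 0, 1], [0, 0, 0, 0.69, 3.87, 0, 1], [0, 0, 0, 0, 0, 0, 1], [0, 0, 0, 0, 0, 0, 1], [0, 0, 0, 0, 0, 0, 1]])

```text
t: 20.65
tool_pos: [0.4954, 0.449, 0.2595]
tool_rot: [-0.117, -3.136, 0.005]
contact_force: [0.8, 0.4, -1.1]
opening: 0.0853
```

```bash
python3 look.py strip:496:450:122:8.5:17; python3 plan.py 496 450 25 85.7
```

```text
strip 9093 med [482.8 449.8  11.8] rect [496.8 449.1] [ 50.3 229. ] 85.8 circ [496.8 449.1] 116.9
t 20.7 tcp [495.8 448.5 260.3] jaw 85.68 q [ 0.62  0.15  1.5  -0.    1.5  -0.87] F [-0.  -0.3  0. ] open 0.0854 tilt [-0.0024 -0.0022]
rotz -0.0004
shift cm [-0.06  0.21 23.53]
```

View pics/last.png

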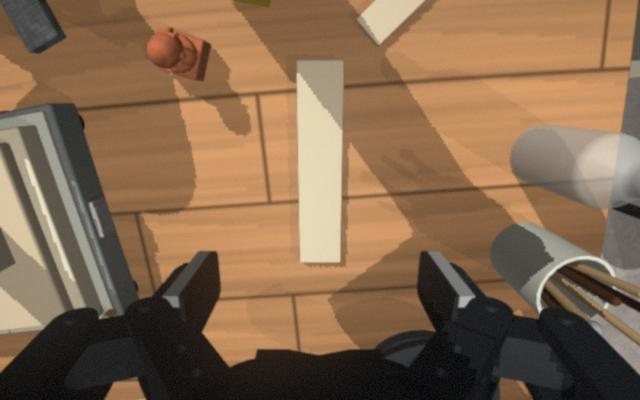

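Strip at (322,160), measured 229×50 mm, so it's the large one. Lowering over its middle.

>>> jog_arm(deltas=[[0, 0, 0, -0.1, 0.05, 4, 1], [0, 0, 0, 0, 0, 4, 1], [0, 0, 0, 0, 0, 4, 1], [0, 0, 0, 0, 0, 4, 1], [0, 0, 0, 0, 0, 4, 1], [0, 0, 0, 0, 0, 2, 1], [0, 0, 0, 0, 0, 1, 1], [0, 0, 0, 0, 0, 0.5, 1], [0, 0, 0, 0, 0, 0, 1], [0, 0, 0, 0, 0, 0, 1], [0, 0, 0, 0, 0, 0, 1]])

```text
t: 21.62
tool_pos: [0.4989, 0.4509, 0.0302]
tool_rot: [0.118, 3.136, 0.004]
contact_force: [0.4, 0.8, -0.0]
opening: 0.0854
```

```bash
python3 plan.py 496.8 449.1 23 85.8
```

```text
t 21.62 tcp [498.9 450.9  30.2] jaw 85.7 q [ 0.62  0.38  1.64 -0.    1.13 -0.87] F [ 0.4  0.8 -0. ] open 0.0854 tilt [0.0038 0.0027]
rotz -0.0018
shift cm [ 0.2  -0.2   0.72]
```

>>> jog_arm(deltas=[[0, 0, 0, 0.15, -0.15, 0.3, 1], [0, 0, 0, 0, 0, 0.3, 1], [0, 0, 0, 0, 0, 0, 1], [0, 0, 0, 0, 0, 0, 1]])

```text
t: 21.95
tool_pos: [0.4954, 0.4486, 0.0213]
tool_rot: [-0.117, -3.139, 0.0]
contact_force: [0.7, 0.1, 0.9]
opening: 0.0853
```

```bash
python3 plan.py 496.8 449.1 23 85.8
```

```text
t 21.95 tcp [495.4 448.6  21.3] jaw 85.72 q [ 0.62  0.38  1.65  0.    1.11 -0.87] F [0.7 0.1 0.9] open 0.0853 tilt [-0.0002 -0.0001]
rotz -0.0013
shift cm [-0.14  0.06 -0.17]
```

>>> jog_arm(deltas=[[0, 0, 0, -0.05, 0, -0.1, 1], [0, 0, 0, 0, 0, 0, 1], [0, 0, 0, 0, 0, 0, 1], [0, 0, 0, 0, 0, 0, 1]])

```text
t: 22.28
tool_pos: [0.4961, 0.4487, 0.0224]
tool_rot: [0.117, 3.139, 0.0]
contact_force: [-0.3, 0.8, -0.3]
opening: 0.0852
```

>>> jog_arm(deltas=[[0, 0, 0, 0, 0, 0, 0.4], [0, 0, 0, 0, 0, 0, 0.4], [0, 0, 0, 0, 0, 0, 0.4], [0, 0, 0, 0, 0, 0, 0.4], [0, 0, 0, 0, 0, 0, 0.4], [0, 0, 0, 0, 0, 0, 0.4], [0, 0, 0, 0, 0, 0, 0.4]], grip_force=70)

```text
t: 22.87
tool_pos: [0.4965, 0.449, 0.023]
tool_rot: [0.117, 3.138, 0.001]
contact_force: [-0.2, 0.2, 3.9]
opening: 0.0479
```

>>> jog_arm(deltas=[[0, 0, 0, 0, 0, -0.5, 0.4], [0, 0, 0, 0, 0, -0.5, 0.4], [0, 0, 0, 0, 0, -1, 0.4], [0, 0, 0, 0, 0, 0, 0.4], [0, 0, 0, 0, 0, 0, 0.4]])

```text
t: 23.28
tool_pos: [0.4965, 0.4489, 0.0432]
tool_rot: [0.117, 3.138, 0.002]
contact_force: [0.4, -0.1, -3.1]
opening: 0.0473
```

```bash
python3 look.py strip:496:450:122:16:47; python3 plan.py
```

```text
strip 44441 med [452.7 451.3  32.1] rect [467.  450.8] [ 75.7 151. ] 85.5 circ [465.7 450.8] 78.0
t 23.33 tcp [496.2 448.6  42.6] jaw 85.72 q [ 0.62  0.35  1.64 -0.    1.15 -0.87] F [-0.9 -0.6 -2.4] open 0.0478 tilt [0.0004 0.0003]
```

View pics/last.png

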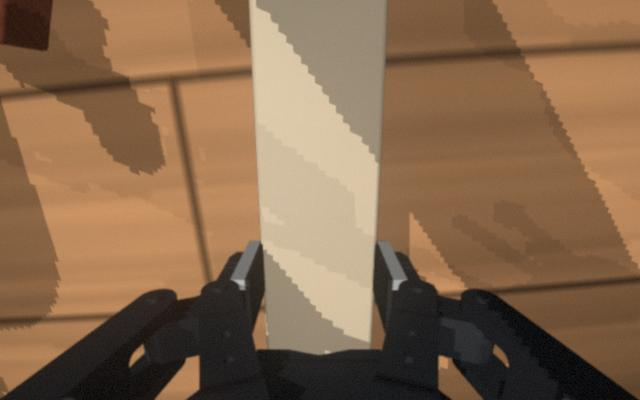

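>>> jog_arm(deltas=[[0, 0, 0, 0, 0, -2, 0.4], [0, 0, 0, 0, 0, -3, 0.4], [0, 0, 0, 0, 0, -3.5, 0.4], [0, 0, 0, 0, 0, -3.5, 0.4], [0, 0, 0, 0, 0, -3.5, 0.4], [0, 0, 0, 0, 0, -2.5, 0.4], [0, 0, 0, 0, 0, -1, 0.4], [0, 0, 0, 0, 0, 0, 0.4], [0, 0, 0, 0, 0, 0, 0.4]])

```text
t: 24.08
tool_pos: [0.4957, 0.4483, 0.231]
tool_rot: [-0.117, -3.138, 0.001]
contact_force: [-0.1, 0.6, -3.4]
opening: 0.048
```

```bash
python3 plan.py 541 31 235 k
```

```text
t 24.08 tcp [495.7 448.3 231. ] jaw 85.71 q [ 0.62  0.17  1.53 -0.    1.45 -0.87] F [-0.1  0.6 -3.4] open 0.048 tilt [-0.0011 -0.0009]
rotz -0.0
shift cm [ -7.64 -41.28  -0.37]
```

>>> jog_arm(deltas=[[0, 0, 0, -0.3, -1.6, -0.1, 0.4], [0, 0, 0, -0.5, -2.8, 0, 0.4], [0, 0, 0, -0.66, -3.6, 0, 0.4], [0, 0, 0, -0.66, -3.6, 0, 0.4], [0, 0, 0, -0.66, -3.6, 0, 0.4], [0, 0, 0, -0.66, -3.6, 0, 0.4], [0, 0, 0, -0.66, -3.6, 0, 0.4], [0, 0, 0, -0.66, -3.6, 0, 0.4], [0, 0, 0, -0.66, -3.6, 0, 0.4], [0, 0, 0, -0.66, -3.6, 0, 0.4], [0, 0, 0, -0.66, -3.6, 0, 0.4], [0, 0, 0, -0.6, -3, 0, 0.4]])

```text
t: 25.08
tool_pos: [0.5376, 0.0434, 0.2297]
tool_rot: [-0.119, -3.134, 0.001]
contact_force: [0.1, 0.2, -3.6]
opening: 0.0478
```

>>> jog_arm(deltas=[[0, 0, 0, -0.3, -1.5, 0, 0.4], [0, 0, 0.06, 0, 0, 0, 0.4], [0, 0, 0.11, 0, 0, 0, 0.4], [0, 0, 0.12, 0, 0, 0, 0.4], [0, 0, 0.12, 0, 0, 0, 0.4], [0, 0, 0.12, 0, 0, 0, 0.4], [0, 0, 0.12, 0, 0, 0, 0.4], [0, 0, 0.12, 0, 0, 0, 0.4], [0, 0, 0.12, 0, 0, 0, 0.4], [0, 0, 0.12, 0, 0, 0, 0.4], [0, 0, 0.12, 0, 0, 0, 0.4], [0, 0, 0.12, 0, 0, 0, 0.4]])

```text
t: 26.08
tool_pos: [0.5395, 0.0307, 0.2295]
tool_rot: [-1.937, -2.467, 0.006]
contact_force: [-0.4, -0.2, -3.3]
opening: 0.0477
```

>>> jog_arm(deltas=[[0, 0, 0.1, 0, 0, 0, 0.4], [0, 0, 0.08, 0, 0, 0, 0.4], [0, 0, 0, 0, 0, 0, 0.4], [0, 0, 0, 0, 0, 0, 0.4], [0, 0, 0, 0, 0, 0, 0.4]])

```text
t: 26.5
tool_pos: [0.5405, 0.0309, 0.2315]
tool_rot: [-2.144, -2.293, 0.003]
contact_force: [-0.8, -0.1, -3.3]
opening: 0.0478
```

```bash
python3 plan.py 541 31 195 4.0; python3 look.py strip:541:31:125:208:245; python3 fixed.py strip:541:31:125:190:235
```

```text
t 26.5 tcp [540.5  30.9 231.5] jaw 3.87 q [-0.08 -0.13  1.83 -0.    1.45 -0.15] F [-0.8 -0.1 -3.3] open 0.0478 tilt [-0.003   0.0001]
rotz -0.0023
shift cm [0.01 0.06 3.65]
strip 45708 med [537.4  71.9 220.4] rect [538.1  59.7] [ 75.5 150.9] 3.9 circ [538.2  60.6] 78.6
scene strip 1400 med [552.6  19.  220.2] rect [548.5  30.3] [ 66.7 229.2] 3.7 circ [542.  30.] 117.0
side strip 640 med [537.9  65.6 220. ] rect [539.1  33.6] [ 74.2 231.1] 11.5 circ [541.4  34.2] 115.8
```

View pics/scene_last.png

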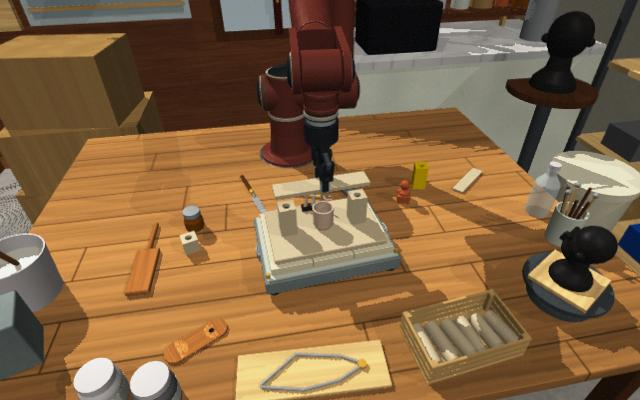

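Strip (322,185) is held level above both props, about 38 mm up. Lowering.

>>> jog_arm(deltas=[[0, 0, 0, 0, 0, 1, 0.4], [0, 0, 0, 0, 0, 1.2, 0.4], [0, 0, 0, 0, 0, 0.8, 0.4], [0, 0, 0, 0, 0, 0.3, 0.4], [0, 0, 0, 0, 0, 0.1, 0.4], [0, 0, 0, 0, 0, 0.1, 0.4], [0, 0, 0, 0, 0, 0.1, 0.4], [0, 0, 0, 0, 0, 0, 0.4], [0, 0, 0, 0, 0, 0, 0.4], [0, 0, 0, 0, 0, 0, 0.4]])

```text
t: 27.48
tool_pos: [0.5416, 0.031, 0.1978]
tool_rot: [2.146, 2.293, 0.001]
contact_force: [-0.4, -0.5, -2.9]
opening: 0.0477
```

>>> jog_arm(deltas=[[0, 0, 0, 0, 0, 0.1, 0.4], [0, 0, 0, 0, 0, 0, 0.4], [0, 0, 0, 0, 0, 0, 0.4]])

```text
t: 27.73
tool_pos: [0.5414, 0.031, 0.1963]
tool_rot: [-2.147, -2.294, 0.0]
contact_force: [-0.3, -0.4, -3.2]
opening: 0.0478
```

>>> jog_arm(deltas=[[0, 0, 0, 0, 0, 0.1, 0.4], [0, 0, 0, 0, 0, 0, 0.4], [0, 0, 0, 0, 0, 0, 0.4]])

```text
t: 27.98
tool_pos: [0.5413, 0.031, 0.1952]
tool_rot: [-2.147, -2.293, 0.0]
contact_force: [-0.1, 0.7, -2.5]
opening: 0.0479
```

>>> jog_arm(deltas=[[0, 0, 0, 0, 0, 0.1, 0.4], [0, 0, 0, 0, 0, 0, 0.4], [0, 0, 0, 0, 0, 0, 0.4]])

```text
t: 28.23
tool_pos: [0.5413, 0.031, 0.1942]
tool_rot: [-2.147, -2.293, 0.0]
contact_force: [0.5, 0.4, -4.0]
opening: 0.0477
```

>>> jog_arm(deltas=[[0, 0, 0, 0, 0, 0.05, 0.4], [0, 0, 0, 0, 0, 0, 0.4], [0, 0, 0, 0, 0, 0, 0.4]])

```text
t: 28.48
tool_pos: [0.5414, 0.031, 0.1937]
tool_rot: [-2.147, -2.294, 0.0]
contact_force: [-0.7, -0.3, -3.3]
opening: 0.0476
```

>>> jog_arm(deltas=[[0, 0, 0, 0, 0, 0.1, 0.4], [0, 0, 0, 0, 0, 0, 0.4], [0, 0, 0, 0, 0, 0, 0.4]])

```text
t: 28.73
tool_pos: [0.5416, 0.031, 0.193]
tool_rot: [2.147, 2.293, 0.0]
contact_force: [1.3, -0.3, -2.6]
opening: 0.0479
```

>>> jog_arm(deltas=[[0, 0, 0, 0, 0, 0.05, 0.4], [0, 0, 0, 0, 0, 0, 0.4], [0, 0, 0, 0, 0, 0, 0.4]])

```text
t: 28.98
tool_pos: [0.5416, 0.031, 0.193]
tool_rot: [2.147, 2.293, 0.0]
contact_force: [-1.8, -0.2, 1.1]
opening: 0.0478
```

>>> jog_arm(deltas=[[0, 0, 0, 0, 0, 0.03, 0.5], [0, 0, 0, 0, 0, 0, 0.6], [0, 0, 0, 0, 0, 0, 0.8], [0, 0, 0, 0, 0, 0, 1], [0, 0, 0, 0, 0, 0, 1], [0, 0, 0, 0, 0, -1, 1], [0, 0, 0, 0, 0, -3, 1], [0, 0, 0, 0, 0, -4, 1], [0, 0, 0, 0, 0, -3, 1], [0, 0, 0, 0, 0, 0, 1], [0, 0, 0, 0, 0, 0, 1]])

```text
t: 29.9
tool_pos: [0.5427, 0.031, 0.306]
tool_rot: [2.143, 2.29, 0.006]
contact_force: [-0.8, 0.6, 0.3]
opening: 0.0854
```

```bash
python3 look.py strip:541:31:125:177:188;python3 fixed.py strip:541:31:125:177:188 propsA:534:121:35:85:165; python3 plan.py 368.6 319.9 310 68.7
```

```text
strip 19299 med [540.6  49.6 181.8] rect [541.7  28.7] [ 50.4 229.6] 3.9 circ [541.9  29. ] 116.8
scene strip 1269 med [547.3  26.6 181.4] rect [543.   30.9] [ 53.5 230.5] 3.9 circ [543.7  30.5] 116.2
scene propsA 573 med [555.4 116.4 115.9] rect [541.6 117.7] [69.2 52.8] 68.6 circ [534.5 120.8] 34.9
side strip 632 med [537.5  48.8 180.3] rect [539.1  33.1] [ 50.2 233.5] 3.7 circ [536.2  32.8] 117.2
side propsA 478 med [525.9 141.4 118.9] rect [529.8 128.8] [68.6 50.9] 26.2 circ [534.  121.2] 34.9
t 30.05 tcp [540.8  31.1 300.6] jaw 3.78 q [-0.08 -0.17  1.75 -0.    1.57 -0.15] F [ 0.4 -0.1 -0.3] open 0.0853 tilt [-0.0023  0.0002]
rotz -1.133
shift cm [26.53 20.65 -0.97]
```

```bash
python3 - <<'E'
from h import *
im,d,o=grab('scene');P=cloud('scene',o,d)*1000
h=cv2.cvtColor(im,cv2.COLOR_RGB2HSV)
m=(h[...,0]>22)&(h[...,0]<34)&(h[...,1]>190);m[:,:405]=0;m[:,440:]=0;m[:155]=0;m[200:]=0
A=P[m];A=A[A[:,2]>73];print('yellow',len(A),cv2.minAreaRect(A[:,:2].astype(np.float32)))
A=P.reshape(-1,3);A=A[(np.hypot(A[:,0]-368,A[:,1]-320)<100)&(A[:,2]>12)];H,x,y=np.histogram2d(A[:,0],A[:,1],bins=[range(270,470,20),range(220,430,20)]);print(x[:-1],y[:-1]);print(H.astype(int))
E
python3 plan.py 368.6 319.9 270 -21.3
```

```text
yellow 98 ((305.8393859863281, 394.99365234375), (37.437232971191406, 43.31599807739258), 77.31044006347656)
[270 290 310 330 350 370 390 410 430] [220 240 260 280 300 320 340 360 380 400]
[[  0   0   0   0   0   0   0   0   3   0]
 [  0   0   0   0   0   0   0  19   8   0]
 [  0   0   0   0   0   0   0  56 122  66]
 [  0   0   0   0   0   0   0   0   0   5]
 [  0   0   0   0  15   3   0   0   0   0]
 [  0   0   0  10 109  63   0   0   0   0]
 [  0   0   0   0   9  16   0   0   0   0]
 [  0   0   0   0   0   0   0   0   0   0]
 [  0   0   0   0   0   0   0   0   0   0]]
t 30.1 tcp [540.6  31.1 300.1] jaw 3.78 q [-0.08 -0.17  1.75 -0.    1.57 -0.15] F [ 0.6  0.1 -0.5] open 0.0854 tilt [-0.0032  0.0002]
rotz 0.4377
shift cm [ 20.66 -26.51   3.11]
```

>>> jog_arm(deltas=[[0, 0, 0.109, 0, 0, 0, 1], [0, 0, 0.109, 0, 0, 0, 1], [0, 0, 0.109, 0, 0, 0, 1], [0, 0, 0.109, 0, 0, 0, 1], [0, 0, 0, 2.58, -3.31, 0, 1], [0, 0, 0, 2.58, -3.31, 0, 1], [0, 0, 0, 2.58, -3.31, 0, 1], [0, 0, 0, 2.58, -3.31, 0, 1], [0, 0, 0, 2.58, -3.31, 0, 1], [0, 0, 0, 2.58, -3.31, 0, 1], [0, 0, 0, 2.58, -3.31, 0, 1], [0, 0, 0, 2.58, -3.31, 0, 1]])

```text
t: 31.1
tool_pos: [0.3684, 0.3183, 0.3004]
tool_rot: [-2.592, -1.775, 0.004]
contact_force: [0.9, 1.0, 0.1]
opening: 0.0853
```

>>> jog_arm(deltas=[[0, 0, 0, 0, 0, 2, 1], [0, 0, 0, 0, 0, 2, 1], [0, 0, 0, 0, 0, 0, 1], [0, 0, 0, 0, 0, 0, 1], [0, 0, 0, 0, 0, 0, 1]])

```text
t: 31.52
tool_pos: [0.3706, 0.3169, 0.2621]
tool_rot: [-2.593, -1.774, 0.001]
contact_force: [-0.4, 0.3, -0.3]
opening: 0.0852
```

```bash
python3 look.py bust:369:320:34:15:90 plinth:369:320:34:20:30;python3 plan.py 368.6 319.9 100 -21.3
```

```text
bust 1403 med [370.9 325.6  63. ] rect [368.6 319.7] [38.5 39.5] 69.0 circ [368.9 319.2] 26.8
plinth 386 med [375.4 330.8  25.7] rect [368.6 319.7] [38.5 39.5] 69.0 circ [368.7 319.3] 26.7
t 31.57 tcp [371.  317.  262.9] jaw -21.26 q [ 0.55 -0.29  1.91 -0.    1.52  0.93] F [ 0.3 -0.6  0.3] open 0.0851 tilt [0.0008 0.0005]
rotz 0.0008
shift cm [ 0.17 -0.34 16.29]
```

View pics/last.png

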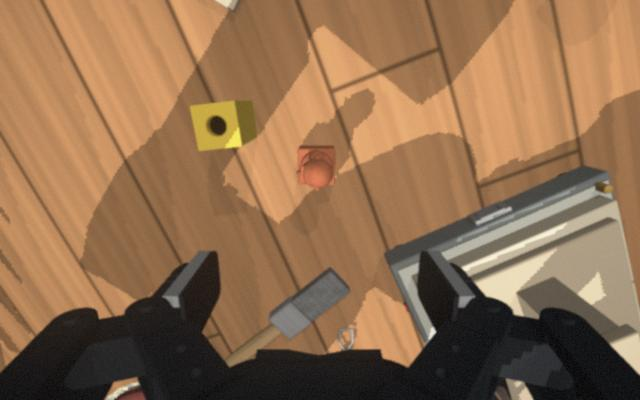

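Bust at (318,165), yellow prop clear of it at (220,125). Descending.

>>> jog_arm(deltas=[[0, 0, 0, 0.17, -0.3, 3, 1], [0, 0, 0, 0, 0, 4, 1], [0, 0, 0, 0, 0, 4, 1], [0, 0, 0, 0, 0, 4, 1], [0, 0, 0, 0, 0, 3, 1], [0, 0, 0, 0, 0, 2, 1], [0, 0, 0, 0, 0, 1.5, 1], [0, 0, 0, 0, 0, 1, 1], [0, 0, 0, 0, 0, 0, 1], [0, 0, 0, 0, 0, 0, 1], [0, 0, 0, 0, 0, 0, 1], [0, 0, 0, 0, 0, 0, 1]])

```text
t: 32.57
tool_pos: [0.3695, 0.3206, 0.0389]
tool_rot: [2.592, 1.775, 0.005]
contact_force: [-0.3, 0.3, 0.0]
opening: 0.0855
```

```bash
python3 plan.py 368.6 319.7 26.5 -21
```

```text
t 32.57 tcp [369.5 320.6  38.9] jaw -21.21 q [ 0.56 -0.03  2.08  0.    1.08  0.93] F [-0.3  0.3  0. ] open 0.0855 tilt [0.0029 0.0018]
rotz -0.0037
shift cm [-0.12 -0.06  1.24]
```

>>> jog_arm(deltas=[[0, 0, 0, 0, 0, 0.5, 1], [0, 0, 0, 0, 0, 0.4, 1], [0, 0, 0, 0, 0, 0.2, 1], [0, 0, 0, 0, 0, 0, 1], [0, 0, 0, 0, 0, 0, 1], [0, 0, 0, 0, 0, 0, 1], [0, 0, 0, 0, 0, 0, 1]])

```text
t: 33.15
tool_pos: [0.3683, 0.3199, 0.0261]
tool_rot: [2.592, 1.775, 0.0]
contact_force: [0.6, -0.6, -1.3]
opening: 0.0853
```

```bash
python3 plan.py 368.6 319.7 26.5 -21
```

```text
t 33.15 tcp [368.3 319.9  26.1] jaw -21.2 q [ 0.56 -0.01  2.09  0.    1.06  0.93] F [ 0.6 -0.6 -1.3] open 0.0853 tilt [0.0002 0.0001]
rotz -0.0035
shift cm [-0.01  0.04 -0.04]
```

>>> jog_arm(deltas=[[0, 0, 0, 0, 0, 0, 0.3], [0, 0, 0, 0, 0, 0, 0.3], [0, 0, 0, 0, 0, 0, 0.3], [0, 0, 0, 0, 0, 0, 0.3], [0, 0, 0, 0, 0, 0, 0.3], [0, 0, 0, 0, 0, 0, 0.3], [0, 0, 0, 0, 0, 0, 0.3]], grip_force=50)

```text
t: 33.73
tool_pos: [0.3685, 0.32, 0.0263]
tool_rot: [2.592, 1.775, 0.001]
contact_force: [0.4, -0.5, 2.5]
opening: 0.039
```

>>> jog_arm(deltas=[[0, 0, 0, 0, 0, -0.5, 0.3], [0, 0, 0, 0, 0, -1, 0.3], [0, 0, 0, 0, 0, -2, 0.3], [0, 0, 0, 0, 0, -3, 0.3], [0, 0, 0, 0, 0, -4, 0.3], [0, 0, 0, 0, 0, -4, 0.3], [0, 0, 0, 0, 0, -4, 0.3], [0, 0, 0, 0, 0, -4, 0.3], [0, 0, 0, 0, 0, -1.5, 0.3], [0, 0, 0, 0, 0, 0, 0.3], [0, 0, 0, 0, 0, 0, 0.3]])

```text
t: 34.65
tool_pos: [0.3682, 0.3198, 0.2667]
tool_rot: [2.592, 1.775, 0.002]
contact_force: [0.0, 0.6, -3.3]
opening: 0.039
```

```bash
python3 plan.py 541.5 30.5 266 3.9; python3 fixed.py bust:369:320:34:220:320
```

```text
t 34.65 tcp [368.2 319.8 266.7] jaw -21.19 q [ 0.56 -0.29  1.91  0.    1.53  0.93] F [ 0.   0.6 -3.3] open 0.039 tilt [0.0013 0.0009]
rotz -0.438
shift cm [-30.05  15.33   0.05]
scene bust 225 med [390.8 307.5 265.4] rect [374.8 319.3] [40.  56.3] 68.7 circ [372.3 315.2] 30.0
side bust 876 med [366.6 332.9 277.6] rect [370.  324.2] [36.3 67.5] 74.6 circ [369.1 320.9] 33.9
```

>>> jog_arm(deltas=[[0, 0, -0.1095, 0, 0, 0, 0.3], [0, 0, -0.1095, 0, 0, 0, 0.3], [0, 0, -0.1095, 0, 0, 0, 0.3], [0, 0, -0.1095, 0, 0, 0, 0.3], [0, 0, 0, -1.67, 0.85, 0, 0.3], [0, 0, 0, -3.34, 1.7, 0, 0.3], [0, 0, 0, -3.34, 1.7, 0, 0.3], [0, 0, 0, -3.34, 1.7, 0, 0.3], [0, 0, 0, -3.34, 1.7, 0, 0.3], [0, 0, 0, -3.34, 1.7, 0, 0.3], [0, 0, 0, -3.34, 1.7, 0, 0.3], [0, 0, 0, -3.34, 1.7, 0, 0.3]])

```text
t: 35.75
tool_pos: [0.5116, 0.0768, 0.2626]
tool_rot: [-2.142, -2.292, 0.006]
contact_force: [0.6, 1.0, -1.1]
opening: 0.0393
```

>>> jog_arm(deltas=[[0, 0, 0, -3.34, 1.7, 0, 0.3], [0, 0, 0, -1.67, 0.85, 0, 0.3], [0, 0, 0, 0, 0, 0, 0.3], [0, 0, 0, 0, 0, 0, 0.3], [0, 0, 0, 0, 0, 0, 0.3]])

```text
t: 36.17
tool_pos: [0.5401, 0.0309, 0.2637]
tool_rot: [-2.142, -2.293, 0.004]
contact_force: [0.7, 0.3, -1.9]
opening: 0.0389
```

```bash
python3 plan.py 541.5 30.5 208.5 3.9; python3 fixed.py bust:541:31:45:220:330 strip:541:31:125:177:188
```

```text
t 36.17 tcp [540.1  30.9 263.7] jaw 3.91 q [-0.08 -0.15  1.79  0.    1.5  -0.15] F [ 0.7  0.3 -1.9] open 0.0389 tilt [-0.0042  0.0008]
rotz 0.0001
shift cm [-0.05  0.16  5.52]
scene bust 422 med [562.   21.9 269.1] rect [548.8  29. ] [73.9 37.9] 20.2 circ [549.2  27.7] 37.0
scene strip 1275 med [547.3  26.2 181.3] rect [543.   30.6] [ 55.1 230. ] 4.0 circ [546.1  30.5] 116.0
side bust 726 med [535.8  43.1 286.7] rect [540.7  36.9] [85.4 40.8] 8.9 circ [541.7  30.5] 44.0
side strip 612 med [537.3  48.9 180.5] rect [539.1  32.8] [ 50.3 231. ] 3.6 circ [541.   33.3] 116.4
```

```bash
python3 - <<'E'
import cv2,numpy as np
a=cv2.imread('pics/scene_last.png')[110:270,250:400];b=cv2.imread('pics/side_last.png')[90:250,220:370]
cv2.imwrite('pics/c2.png',cv2.resize(np.hstack([a,b]),None,fx=2.6,fy=2.6,interpolation=2))
E
```

```text
(no output)
```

View pics/c2.png

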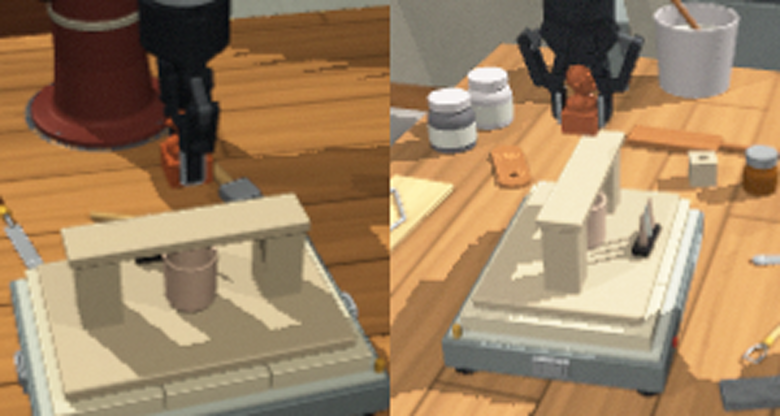

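The strip sits flat on the two props with the beaker under its middle, and the bust hangs upright above it. Lowering gently.

>>> jog_arm(deltas=[[0, 0, 0, 0, 0.08, 1.5, 0.3], [0, 0, 0, 0, 0, 2, 0.3], [0, 0, 0, 0, 0, 1.2, 0.3], [0, 0, 0, 0, 0, 0.5, 0.3], [0, 0, 0, 0, 0, 0.2, 0.3], [0, 0, 0, 0, 0, 0.1, 0.3], [0, 0, 0, 0, 0, 0, 0.3], [0, 0, 0, 0, 0, 0, 0.3], [0, 0, 0, 0, 0, 0, 0.3]])

```text
t: 37.02
tool_pos: [0.5426, 0.0303, 0.2121]
tool_rot: [2.144, 2.295, 0.002]
contact_force: [-0.7, 0.2, -1.8]
opening: 0.0392
```

>>> jog_arm(deltas=[[0, 0, 0, 0, 0, 0.1, 0.3], [0, 0, 0, 0, 0, 0, 0.3], [0, 0, 0, 0, 0, 0, 0.3]])

```text
t: 37.27
tool_pos: [0.5421, 0.0303, 0.2101]
tool_rot: [2.145, 2.295, 0.0]
contact_force: [-0.5, 0.9, -1.7]
opening: 0.039
```

>>> jog_arm(deltas=[[0, 0, 0, 0, 0, 0.1, 0.3], [0, 0, 0, 0, 0, 0, 0.3], [0, 0, 0, 0, 0, 0, 0.3]])

```text
t: 37.52
tool_pos: [0.542, 0.0304, 0.2089]
tool_rot: [-2.145, -2.296, 0.0]
contact_force: [-0.1, 0.1, -0.2]
opening: 0.0389
```

>>> jog_arm(deltas=[[0, 0, 0, 0, 0, 0.05, 0.3], [0, 0, 0, 0, 0, 0, 0.3], [0, 0, 0, 0, 0, 0, 0.3]])

```text
t: 37.77
tool_pos: [0.542, 0.0304, 0.2084]
tool_rot: [-2.145, -2.296, 0.0]
contact_force: [0.3, -0.6, -2.0]
opening: 0.0385
```

>>> jog_arm(deltas=[[0, 0, 0, 0, 0, 0.05, 0.3], [0, 0, 0, 0, 0, 0, 0.3], [0, 0, 0, 0, 0, 0, 0.3]])

```text
t: 38.02
tool_pos: [0.5421, 0.0304, 0.2083]
tool_rot: [2.145, 2.296, 0.0]
contact_force: [-1.0, 0.6, 1.6]
opening: 0.0392
```

>>> jog_arm(deltas=[[0, 0, 0, 0, 0, 0.05, 0.3], [0, 0, 0, 0, 0, 0, 0.3], [0, 0, 0, 0, 0, 0, 0.3]])

```text
t: 38.27
tool_pos: [0.5422, 0.0304, 0.2083]
tool_rot: [2.144, 2.295, 0.0]
contact_force: [-3.0, 0.6, 4.9]
opening: 0.039
```

>>> jog_arm(deltas=[[0, 0, 0, 0, 0, -0.03, 0.45], [0, 0, 0, 0, 0, 0, 0.6], [0, 0, 0, 0, 0, 0, 0.8], [0, 0, 0, 0, 0, 0, 1], [0, 0, 0, 0, 0, 0, 1], [0, 0, 0, 0, 0, -0.5, 1], [0, 0, 0, 0, 0, -2, 1], [0, 0, 0, 0, 0, -3, 1], [0, 0, 0, 0, 0, -3.5, 1], [0, 0, 0, 0, 0, -3, 1], [0, 0, 0, 0, 0, 0, 1], [0, 0, 0, 0, 0, 0, 1]])

```text
t: 39.27
tool_pos: [0.5432, 0.0303, 0.3313]
tool_rot: [2.141, 2.292, 0.006]
contact_force: [-0.8, -0.1, -1.5]
opening: 0.0856
```

```bash
python3 look.py bust:541:31:40:195:275 plinth:541:31:40:200:212 strip:541:31:125:177:188 cone:469:20:36:98:106; python3 fixed.py plinth:541:31:40:190:212 strip:541:31:125:177:188 short:469:-323:35:35:45;python3 plan.py
```

```text
bust 3203 med [541.6  38.3 243.9] rect [541.9  30.6] [39.9 39.9] 4.2 circ [542.   30.3] 27.3
plinth 743 med [540.6  45.8 207.4] rect [541.9  30.6] [39.9 39.9] 4.2 circ [542.   30.3] 27.3
strip 12927 med [540.   69.6 181.8] rect [541.7  29.1] [ 50.4 229.9] 3.9 circ [541.3  29. ] 117.0
cone 896 med [472.1  23.  101.8] rect [469.1  18.3] [22.5 65.2] 1.5 circ [469.9  18.6] 33.1
scene plinth 172 med [561.5  28.2 203. ] rect [547.9  30.9] [35.8 39.3] 3.7 circ [547.4  30.9] 24.9
scene strip 1105 med [549.9  12.3 181.5] rect [543.4  30.1] [ 54.4 229.3] 4.3 circ [544.3  30.3] 116.2
scene short 154 med [ 471.2 -322.3   39.5] rect [ 470.4 -321.7] [44.1 40.2] 15.7 circ [ 471.1 -320.1] 27.5
side plinth 121 med [533.7  49.3 201.4] rect [539.7  34.3] [40.6 41.4] 5.3 circ [539.9  35.2] 26.6
side strip 455 med [532.4  79.5 180.4] rect [539.1  33.4] [ 50.9 232.7] 3.6 circ [534.   32.8] 116.9
side short 52 med [ 466.1 -317.3   38.1] rect [ 466.3 -321.4] [39.4 43.2] 11.1 circ [ 465.9 -320.3] 25.5
t 39.42 tcp [541.5  30.4 326.2] jaw 3.89 q [-0.08 -0.18  1.71 -0.    1.61 -0.15] F [ 0.  -0.8 -0.7] open 0.0852 tilt [-0.0025  0.0002]
```

```bash
python3 - <<'E'
import cv2,numpy as np
a=cv2.imread('pics/scene_last.png')[110:270,250:400];b=cv2.imread('pics/side_last.png')[90:250,220:370]
cv2.imwrite('pics/c3.png',cv2.resize(np.hstack([a,b]),None,fx=2.6,fy=2.6,interpolation=2))
E
```

```text
(no output)
```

View pics/c3.png

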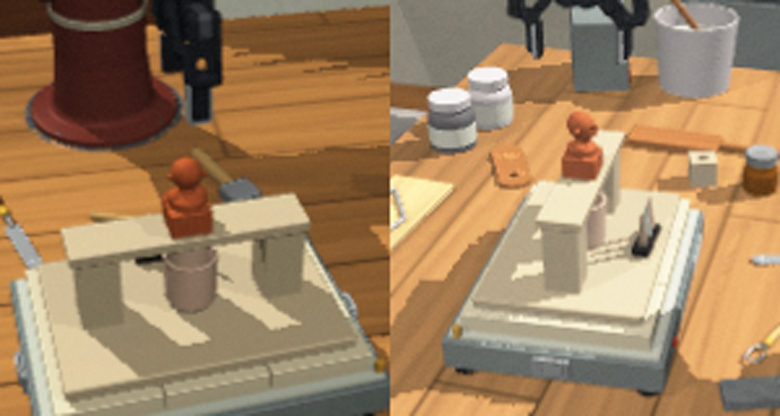

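All in place; the bust stands upright mid-strip and the gripper is clear. Handing in.

```bash
python3 -c "
from station import ctrl
print(ctrl.finish_job())"
```

```text
the job is handed in; nothing more can be done
None
```

The kiln is set as asked and the job is handed in, with the robot clock at about 39 s. The beaker is in the middle of the shelf, a tall prop stands on each side, the large strip lies across them, and the bust stands on the strip's middle.

Last checks, from wrist-camera depth unless noted:

| Item | Measured | Limit |
|---|---|---|
| Beaker to shelf middle | about 1 mm (before the strip was laid) | 15 mm |
| Props from strip middle | about 92 and 88 mm, within about 2 mm of its line (before the strip was laid) | 70–110 mm, 13 mm |
| Strip top height | 181.8 mm (182 expected) | 176–188 mm (underside 164–176) |
| Strip angle to the shelf's long side | under 1° | 8° |
| Strip middle to beaker | about 3 mm | 18 mm |
| Bust to strip middle | about 1.5 mm; upright in both fixed views | 15 mm |
| Cone pack moved | under 1 mm | 15 mm |
| Short prop moved | about 1 mm (scene camera) | 20 mm |

- **Forces:** The contact forces I read while setting things down stayed below about 7 N.
- **Disagreements:** The scene and side cameras differ from the wrist camera by 2–6 mm, in different directions. Even so, everything stays within the limits. The jaws read 48 mm on the 50 mm strip; it still lifted level and sits flat.

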